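# Clear and load the free bed of a bracelet jig

## Task

One of the jig's two beds already holds a bracelet blank with its brass pressing block; a turquoise cabochon in its bezel has been left in the other bed. First set that cabochon down, stone up and without dropping it, in the glass dish; then lay the loose blank flat between the guides of the bed you have just cleared, stand the loose pressing block foot down on the middle of that blank and in line with it, and last turn the keeper bar by its peg fully across the jig, over both blocks. Leave the bed that is already loaded, the dish and the other things on the bench where they are.

Things in the scene. Friction and masses are not known exactly. Their poses are not given: they have to be found in the camera images.
- jig: Fixed bending jig: dark steel plate with two brass beds on a raised beech board (240 mm along x, 210 mm along y), held at its +x end by a steel C-clamp (top of its screw 101 mm up). Origin: bench level (underside), under the keeper's pivot. x runs along the beds, y across them, z up. Top of the steel plate 40 mm above the bench. Its two identical beds are 140 mm apart in y.
- bed_left (a point): Centre of the +y bed's floor, 55 mm above the bench, 70 mm from the jig's centre line; axes as the jig's. A bed is a rail: its middle 60 mm a ridge 14 mm wide, 15 mm above the plate; each end 42 mm wide with guides 7 mm high: side guides 28 mm apart (34 to 62 mm from the centre in x) and end stops 124 mm apart, between which a blank lies along x.
- bed_right (a point): The same for the -y bed. At the start one of the two beds holds set_blank with set_block and the other the cabochon; which is which varies.
- keeper (a joint): Turn of the keeper bar about the vertical pivot at the jig's centre (rad, positive counterclockwise from above). 0: bar along the jig's x between the beds, peg at -x, beds open from above. +1.571 (peg at -y) or -1.571 (peg at +y), both stops: fully across, over both beds; either will do. Starts within 0.3 of 0, turns easily (0.5 N at the peg), stays where left.
- keeper_peg (a point): Centre of the top of the keeper's upright round peg, 125 mm above the bench: 14 mm diameter, standing 28 mm above the bar, 95 mm from the pivot. The bar is flat steel 18 mm wide, underside 89 mm and top 97 mm above the bench, reaching 105 mm from the pivot on the peg's side and 85 mm on the other; it passes 4 mm above a block on a blank in a bed.
- cabochon: Turquoise cabochon in a round steel bezel: bezel 28 mm diameter and 10 mm high, domed stone up to 17.5 mm; 30 g or so. Origin: centre of the underside, z up. Starts standing on the middle of one bed.
- dish: Round shallow frosted-glass setting dish, loose: 120 mm over the rim, 18 mm high, walls 4 mm, inner floor 5 mm up and about 96 mm across. Origin: centre of the underside.
- blank: The loose nickel silver bracelet blank on the bench: flat strip with round ends, 110 mm (x) by 20 mm (y) by 6 mm (z), about 110 g. Origin: centre of the underside.
- block: The loose brass pressing block on the bench: foot 44 mm (x) by 22 mm (y) by 8 mm, above it a body 30 by 22 mm up to 24 mm height, about 140 g. Origin: centre of the underside (foot).
- set_blank: The blank, the same as the loose one, that already lies in one bed. Leave it.
- set_block: The pressing block, the same as the loose one, already on set_blank. Leave it.
- tin: Bystander: round aluminium tin, 50 mm diameter, 23 mm high. Origin: centre of the underside.
- mallet: Bystander: rawhide-faced mallet lying on the bench, head 78 mm wide and 44 mm high, beech handle 210 mm. Origin: on the bench under the head; handle towards -x.
- bench_block: Bystander: flat square steel bench block, 65 by 65 by 19 mm. Origin: centre of the underside.

How it is judged:
On the way, in this order (a step that is already met when the one before it is completed fails the run):
1. the cabochon stands stone up in the dish (horizontal distance between cabochon and dish below 0.042 m and z of cabochon in the frame of dish between 0.002 and 0.009 m and angle between cabochon's own z axis and vertical below 0.15 rad), for 0.2 s.
2. the loose blank lies flat in the bed that was cleared (((x of blank in the frame of bed_left between -0.009 and 0.009 m and y of blank in the frame of bed_left between -0.006 and 0.006 m and z of blank in the frame of bed_left between -0.0025 and 0.0025 m and angle between the x axis of blank and the x axis of bed_left, either way round below 0.12 rad and angle between blank's own z axis and vertical below 0.06 rad) or (x of blank in the frame of bed_right between -0.009 and 0.009 m and y of blank in the frame of bed_right between -0.006 and 0.006 m and z of blank in the frame of bed_right between -0.0025 and 0.0025 m and angle between the x axis of blank and the x axis of bed_right, either way round below 0.12 rad and angle between blank's own z axis and vertical below 0.06 rad))), for 0.2 s.
3. the loose block stands on the middle of that blank (x of block in the frame of blank between -0.012 and 0.012 m and y of block in the frame of blank between -0.007 and 0.007 m and z of block in the frame of blank between 0.003 and 0.009 m and angle between the x axis of block and the x axis of blank, either way round below 0.25 rad and angle between block's own z axis and vertical below 0.1 rad), for 0.2 s.
4. the keeper is turned fully across ((value of joint keeper above 1.45 rad or value of joint keeper below -1.45 rad)), for 0.2 s.
At the end, for the whole second after the job is handed in: Cabochon flat on the dish floor, stone up; loose blank flat in the freed bed (9 mm along, 6 mm across, 0.12 rad); loose block foot down on it (12 mm along, 7 mm across, 0.25 rad); keeper within 0.12 rad of fully across, either way; all at rest, loaded bed within 15 mm of its start (all of step 1 and all of step 3 and ((x of blank in the frame of bed_left between -0.009 and 0.009 m and y of blank in the frame of bed_left between -0.006 and 0.006 m and z of blank in the frame of bed_left between -0.0025 and 0.0025 m and angle between the x axis of blank and the x axis of bed_left, either way round below 0.12 rad and angle between blank's own z axis and vertical below 0.06 rad) or (x of blank in the frame of bed_right between -0.009 and 0.009 m and y of blank in the frame of bed_right between -0.006 and 0.006 m and z of blank in the frame of bed_right between -0.0025 and 0.0025 m and angle between the x axis of blank and the x axis of bed_right, either way round below 0.12 rad and angle between blank's own z axis and vertical below 0.06 rad)) and (value of joint keeper above 1.45 rad or value of joint keeper below -1.45 rad) and linear speed of each of cabochon, blank, block below 0.02 m/s and angular speed of each of cabochon, blank, block below 0.2 rad/s and velocity of joint keeper between -0.1 and 0.1 rad/s and distance of each of set_blank, set_block from where it was at the start of the episode below 0.015 m); the robot touches nothing.
It fails at once if the blank or block already loaded is displaced by more than 15 mm (distance of any of set_blank, set_block from where it was at the start of the episode above 0.015 m).
It fails at once if the dish, tin, mallet or bench block is shoved by more than 30 mm (distance of any of dish, tin, mallet, bench_block from where it was at the start of the episode above 0.03 m).
It fails at once if the cabochon is dropped (falls freely faster than 0.7 m/s, some 25 mm) (linear speed of cabochon above 0.7 m/s and contact force between the fingers and cabochon below 0.05 N).
It also fails if it takes over 69 s, if anything falls off the work surface, if the arm or the gripper's body presses on something with over 40 N, if the wrist force passes 120 N, or if a joint passes its speed limit or range.

## Robot

A 6-joint arm with a two-finger parallel gripper is mounted at the origin on the work surface. World frame = base frame: x ahead of the robot, y to its left, z up, the work surface at z = 0. Lengths are in m, angles in rad, forces in N, time in s.
With the tool pointing down it reaches from about 0.35 to 0.975 m from the base axis. Payload 4.9 kg.
Tool frame: the origin (TCP) lies on the centre line of the jaws, within the pads' length; the fingertips stand 14 mm ahead of it and the grasp point (between the pads) lies 5 mm behind it; z points along the fingers, y is the line along which they close (so a half turn about z gives the same grasp; the last joint's range is limited). The gripper opens to 85 mm and grips with 20 to 120 N. Pads are 22 mm wide; open, the fingers measure 114 mm over their backs; the gripper's body (76 mm by 85 mm) begins 54 mm behind the grasp point. The pads swing forward as they close: fully open they stand 13 mm farther back than shut.
Start: joints at [-0.119, 0.053, 1.613, -0, 1.476, -0.119], TCP at [0.625, 0, 0.245] pointing down, gripper open.
Joint ranges: [-3.01, 3.01], [-1.01, 2.22], [0.06, 2.58], [-1.02, 4.17], [0.09, 2.62], [-3.14, 3.14]. Speed limits (rad/s): [2.57, 2.57, 3.14, 3.14, 3.14, 3.14].

## Interface

Orientations are given as a unit quaternion [w, x, y, z].
In Python, from plant import * gives the robot as it stands.
- The arm moves only by the tool send_rows, never from a script. Its argument "steps" is a list of rows, each an object with "translation": the shift along the tool's x, y, z in cm, a list of three; "delta_rot": the turn, a rotation vector about the tool's x, y, z in rad, a list of three; "jaw": the finger opening in cm, from 0 to 8.54. In form: [{"translation": [dx, dy, dz], "delta_rot": [rx, ry, rz], "jaw": jaw}, ...]. A call has exactly 8 rows; each row is the pose to reach, as a shift and turn from the pose commanded when the call began, along the tool's axes at that moment; what a row does not reach only later rows make up. A row lasts 1/10 s, in which the tool goes at most 50 mm and 8.59 degrees, less where a joint would pass 70% of its speed; a pose out of reach is approached as far as the arm can. A call with a gripper value outside its range is refused whole. The fingers move at their own pace and stop on an object; the grip force is fixed at half the most. Time passes only in rows, so rows that repeat a pose let the fingers close, or fill a call up. It gives the time, the measured TCP pose, the force, the opening and the grip force at its end, in the units of the state.
- state(): the state, without advancing time (a new reading comes with each control period).
- grab_frame(name): name is "scene" or "side" or "wrist"; returns a dict with "pixels" (384x512x3 uint8, blue, green, red), "range_z" (384x512 float32, m along the optical axis (not along the pixel's ray), 0 where there is no reading), "fx", "fy", "cx", "cy" (pixels), "rvec" (rotation vector, rad) and "tvec" (3), from world to camera coordinates, as OpenCV has them. Camera axes: x right, y down, z forward; pixel columns grow to the right and rows downward; lengths in m; the calibration is good to about 2 mm. A picture is of the moment at which its call begins.
- job_done(): hands the job in; it is judged then, once.
The state is a dict: "time": time; "joint_pos": joint angles; "joint_vel": joint speeds; "joint_efforts": joint torques, N m; "tool_pos": TCP position; "tool_rot": TCP orientation; "contact_force": force on the tool from outside, world axes, zero at the start; "ft_torque": the same for the moment, N m; "gripper_width": opening from 0.0 (shut) to 1.0 (fully open); "grasp_force": force on a finger pad.
Only numpy, scipy, OpenCV 4.12 (cv2) and the standard library are available. Lean on these libraries where they do the work, as an engineer would, in place of code of your own. Each camera call takes 0.05 s, during which the arm holds its last target. There are 200 camera calls.

## Working session

There is one attempt and no reset: what is moved stays moved. The work goes in short steps, Python scripts to look and compute and a tool call to move; the robot and the scene stay as the last step left them, time stands still between calls to the robot, and variables do not carry over. Pictures are saved under pics/ and viewed, at most 12 in all, crops included, and the job is handed in when it is done.

Besides the shell and the picture viewer there is one more tool, called as a command line: name --argument value ..., lists and objects as JSON in quotes. send_rows: Moves the arm, as the interface text tells. Its arguments: {"type":"object","properties":{"steps":{"type":"array","items":{"type":"object","properties":{"translation":{"type":"array","items":{"type":"number"}},"delta_rot":{"type":"array","items":{"type":"number"}},"jaw":{"type":"number"}}}}},"required":["steps"]}

```bash
mkdir -p pics; cat > h.py <<'E'
from plant import *
import numpy as np, cv2
from scipy.spatial.transform import Rotation as R
def cloud(f):
    z=f["range_z"]; v,u=np.mgrid[:384,:512]
    p=np.stack([(u-f["cx"])/f["fx"]*z,(v-f["cy"])/f["fy"]*z,z],-1)
    Rm=cv2.Rodrigues(np.array(f["rvec"],float))[0]
    w=(p-np.array(f["tvec"]).ravel())@Rm
    w[z<=0]=np.nan
    return w
def look(n): 
    f=grab_frame(n); return f,cloud(f)
E
python3 - <<'E'
from h import *
for n in("scene","side"):
    f,w=look(n); np.savez(n,px=f["pixels"],w=w)
    cv2.imwrite(f"pics/{n}.png",cv2.resize(f["pixels"],(768,576)))
    Rm=cv2.Rodrigues(np.array(f["rvec"],float))[0]; print(n,f["fx"],-Rm.T@np.ravel(f["tvec"]))
print(state())
E
```

```text
scene 478.01939767975153 [ 1.51895559 -0.64137394  1.00490765]
side 400.50006414905056 [0.31835875 1.04174595 0.69355863]
{'time': 0.1, 'joint_pos': array([-1.18990725e-01,  5.33340168e-02,  1.61415390e+00,  3.04167775e-05,
        1.47596731e+00, -1.19006770e-01]), 'joint_vel': array([ 0.00099317, -0.00080742, -0.00377429, -0.00311302,  0.00153237,
        0.00062381]), 'joint_efforts': array([ 6.14647306e-04, -3.94903493e+01, -3.71363103e+01, -4.52310599e-05,
        3.99340541e-03, -4.17574097e-05]), 'tool_pos': array([6.24473378e-01, 7.72702544e-05, 2.44160817e-01]), 'tool_rot': array([-7.41395025e-04,  7.07101830e-01,  7.07111119e-01, -5.63781500e-04]), 'contact_force': array([ 0.6779838 , -0.40632714,  0.28573054]), 'ft_torque': array([-0.0054134 , -0.03227706, -0.02706155]), 'grasp_force': 0.0, 'gripper_width': 1.001883080874103}
```

View pics/scene.png

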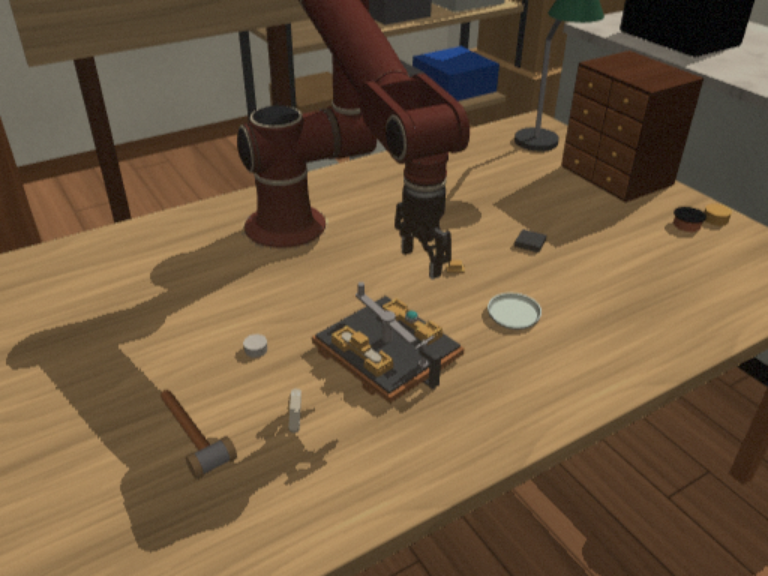

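View pics/side.png

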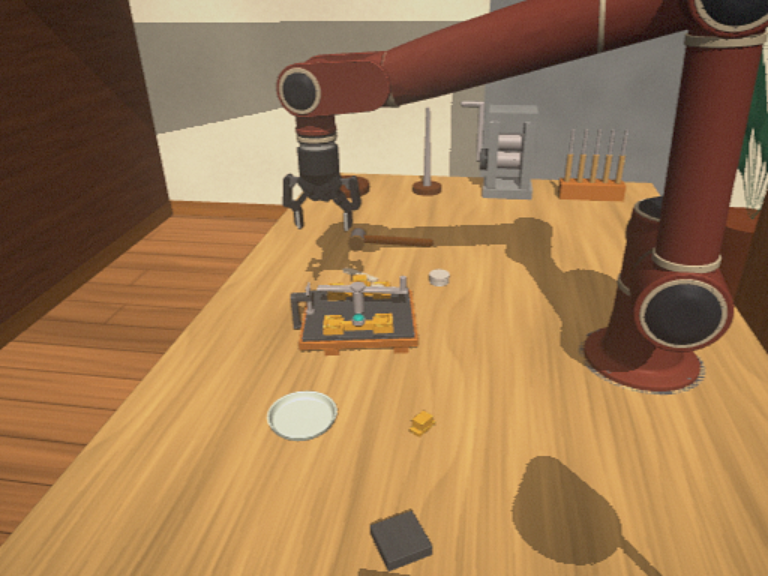

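The cabochon (turquoise, scene px 412,315 on the 768-px picture) is in the +y bed and the loaded set in the -y bed. The dish is at (514,312), the loose blank at (294,410) and the keeper peg at (361,290). In the side view the block is at (422,423). Next I'll measure them.

```bash
cat > m.py <<'E'
from h import *
def box(n,u0,v0,u1,v1,zl,zh,pf=True):
    d=np.load(n+".npz"); s=1.5
    sl=np.s_[int(v0/s):int(v1/s),int(u0/s):int(u1/s)]
    w=d["w"][sl].reshape(-1,3); c=d["px"][sl].reshape(-1,3)
    m=(w[:,2]>zl)&(w[:,2]<zh); return w[m],c[m]
def rep(t,w):
    if len(w)<4: print(t,len(w)); return
    r=cv2.minAreaRect((w[:,:2]*1000).astype(np.float32))
    print(t,len(w),"mean",w.mean(0).round(4),"z",np.percentile(w[:,2],[5,50,95]).round(4),"rect",np.round(r[0],1),np.round(r[1],1),round(r[2],1))
E
python3 - <<'E'
from m import *
for n in("scene","side"):
    d=np.load(n+".npz"); w=d["w"]; m=(abs(w[...,2])<.01); print(n,"tablez",np.median(w[m][:,2]))
rep("blank",box("scene",275,380,312,440,.003,.03)[0])
rep("block",box("side",405,405,440,440,.004,.05)[0])
rep("blocktop",box("side",405,405,440,440,.019,.05)[0])
rep("block s",box("scene",440,258,470,276,.004,.05)[0])
rep("dish",box("scene",480,285,548,335,.006,.03)[0])
rep("dish side",box("side",260,385,345,445,.006,.03)[0])
for n,b in(("scene",(395,305,425,325)),("side",(350,310,370,330))):
    w,c=box(n,*b,.05,.09); c=c.astype(int); m=(c[:,0]>c[:,2]+40)&(c[:,1]>c[:,2]+40); rep("cab "+n,w[m])
rep("peg",box("scene",345,275,375,300,.105,.135)[0]); rep("peg side",box("side",392,270,415,295,.105,.135)[0])
rep("bar",box("scene",340,270,430,350,.093,.1)[0])
rep("plate",box("scene",300,280,470,400,.036,.044)[0])
rep("plate side",box("side",290,260,425,360,.036,.044)[0])
rep("tin",box("scene",235,325,275,360,.015,.03)[0])
rep("bb",box("side",360,500,440,575,.015,.03)[0])
rep("mallet",box("scene",150,380,245,480,.006,.05)[0])
rep("setbed",box("scene",325,320,395,380,.07,.1)[0])
rep("clamp",box("side",285,280,320,330,.06,.12)[0])
E
```

```text
scene tablez 0.0004024094544232907
side tablez 0.0006130786773399183
blank 288 mean [ 0.6158 -0.2752  0.0058] z [0.0031 0.0052 0.0094] rect [ 609.7 -276.1] [ 71.9 158.1] 62.9
block 178 mean [0.3991 0.2691 0.0173] z [0.0057 0.0188 0.0258] rect [404.7 250.3] [45.4 71.4] 24.3
blocktop 86 mean [0.3987 0.2657 0.024 ] z [0.0207 0.0242 0.0264] rect [398.5 264. ] [29.8 22.5] 57.0
block s 85 mean [0.403  0.2611 0.0154] z [0.0045 0.0156 0.0266] rect [398.3 278.5] [44.6 81.5] 6.0
dish 405 mean [0.6054 0.2744 0.0115] z [0.0064 0.0102 0.0192] rect [598.8 283.4] [151.5 150.5] 67.5
dish side 728 mean [0.6084 0.2694 0.0113] z [0.0061 0.01   0.0191] rect [605.6 274.5] [117.4 118.4] 0.7
cab scene 14 mean [0.5599 0.031  0.0722] z [0.0689 0.0725 0.0752] rect [560.8  31. ] [13.6 17. ] 80.6
cab side 26 mean [0.5549 0.0364 0.0709] z [0.0668 0.0711 0.074 ] rect [554.1  37. ] [16.5 16.8] 44.8
peg 32 mean [ 0.4789 -0.0467  0.1175] z [0.1071 0.1186 0.1267] rect [478.1 -45.6] [13.5 17.8] 22.8
peg side 28 mean [ 0.4744 -0.0395  0.1171] z [0.1062 0.1174 0.1262] rect [474.6 -40.2] [10.1 12.5] 65.2
bar 210 mean [ 0.5778 -0.0389  0.0967] z [0.0938 0.0967 0.0995] rect [574.2 -34.3] [214.6  37.1] 4.9
plate 1716 mean [ 0.59   -0.0523  0.0402] z [0.0371 0.0403 0.0432] rect [586.6 -38.3] [258.3 206.8] 10.7
plate side 1454 mean [ 0.5657 -0.0189  0.0408] z [0.0381 0.0409 0.0431] rect [582.2 -31.2] [254.9 197.7] 10.0
tin 155 mean [ 0.4219 -0.2693  0.023 ] z [0.0176 0.0233 0.0268] rect [ 420.3 -267.3] [48.5 51.2] 18.1
bb 906 mean [0.4016 0.5015 0.0191] z [0.0169 0.0192 0.0212] rect [401.9 499.1] [65.1 67.8] 32.1
mallet 921 mean [ 0.6217 -0.4622  0.0298] z [0.0151 0.0289 0.0435] rect [ 582.6 -445.4] [150.  230.9] 71.0
setbed 148 mean [ 0.5852 -0.089   0.0836] z [0.0707 0.0848 0.0971] rect [584.6 -78.7] [93.2 38.5] 87.6
clamp 134 mean [ 0.6839 -0.0101  0.0818] z [0.0618 0.0836 0.1003] rect [679.9 -17.2] [43.  57.5] 85.1
```

send_rows --steps '[{"translation":[1,-2,-0.5],"delta_rot":[0,0,0.14],"jaw":8.5},{"translation":[2,-4,-1],"delta_rot":[0,0,0.28],"jaw":8.5},{"translation":[3.4,-6.7,-1.5],"delta_rot":[0,0,0.42],"jaw":8.5},{"translation":[3.4,-6.7,-1.5],"delta_rot":[0,0,0.56],"jaw":8.5},{"translation":[3.4,-6.7,-1.5],"delta_rot":[0,0,0.7],"jaw":8.5},{"translation":[3.4,-6.7,-1.5],"delta_rot":[0,0,0.84],"jaw":8.5},{"translation":[3.4,-6.7,-1.5],"delta_rot":[0,0,0.98],"jaw":7},{"translation":[3.4,-6.7,-1.5],"delta_rot":[0,0,1.12],"jaw":5}]'

```text
time: 0.9
tool_pos: [0.5576, 0.034, 0.2597]
tool_rot: [-0.0, 0.975, 0.221, -0.001]
contact_force: [-0.4, -0.4, 0.3]
gripper_width: 0.689
grasp_force: 0.0
```

```bash
python3 - <<'E'
from h import *
n="wrist"
f,w=look(n); np.savez(n,px=f["pixels"],w=w)
cv2.imwrite("pics/w1.png",cv2.resize(f["pixels"],(768,576)))
s=state(); print(s["time"],s["tool_pos"],R.from_quat(np.roll(s["tool_rot"],-1)).as_matrix().round(3),s["joint_pos"],s["gripper_width"])
Rm=cv2.Rodrigues(np.array(f["rvec"],float))[0]; print(f["fx"],-Rm.T@np.ravel(f["tvec"]),Rm[2])
E
```

```text
0.95 [0.55762125 0.03405321 0.25966113] [[ 0.904  0.427 -0.001]
 [ 0.427 -0.904  0.   ]
 [-0.001 -0.001 -1.   ]] [-7.22225439e-02 -1.12983022e-01  1.75111547e+00  8.52849120e-06
  1.50457056e+00  1.05696155e+00] 0.6049286008189689
311.5165792069016 [0.62382938 0.06604042 0.3888447 ] [-0.26458309 -0.12473328 -0.9562622 ]
```

View pics/w1.png

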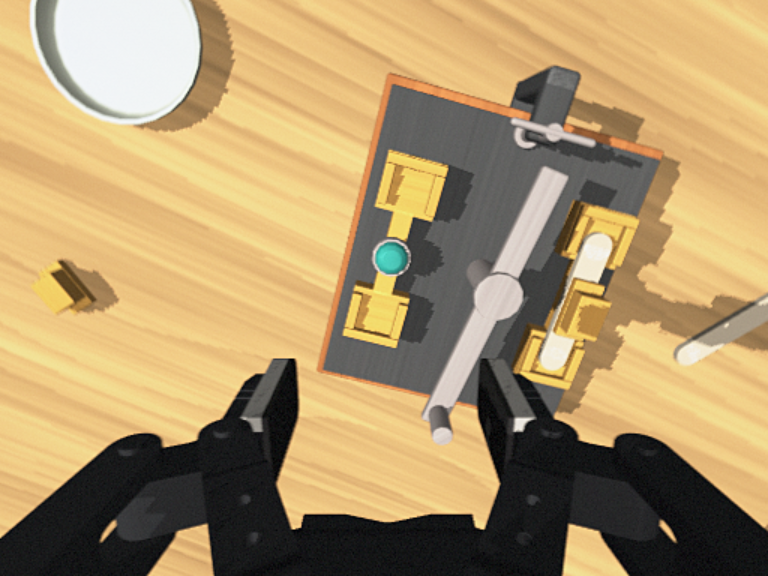

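The wrist view shows the whole jig. On the 768-px picture, the cabochon is at (391,257), bed ends at (412,190) and (377,315), pivot at (498,296), peg at (441,430), block at (63,290) and dish at (125,45).

```bash
python3 - <<'E'
from m import *
d=np.load("wrist.npz")
def fitc(w):
    A=np.c_[2*w[:,:2],np.ones(len(w))]; s=np.linalg.lstsq(A,(w[:,:2]**2).sum(1),rcond=None)[0]; return s[:2],np.sqrt(s[2]+s[0]**2+s[1]**2)
w,c=box("wrist",365,230,415,285,.05,.085); rep("cab all",w); c=c.astype(int); m=(c[:,0]>c[:,2]+40); rep("cab blue",w[m]); 
rep("cab bezel",w[w[:,2]>.061])
rep("bed all",box("wrist",335,140,455,355,.05,.085)[0])
rep("bed guide top",box("wrist",335,140,455,355,.0585,.0655)[0])
rep("bed1",box("wrist",375,140,455,235,.0505,.0655)[0]); rep("bed2",box("wrist",335,280,412,355,.0505,.0655)[0])
rep("plate",box("wrist",320,65,660,420,.037,.043)[0])
w=box("wrist",420,160,575,440,.092,.1015)[0]; rep("bar",w)
rep("pivotdisc",box("wrist",472,268,525,322,.098,.125)[0])
rep("peg",box("wrist",425,420,460,450,.12,.13)[0])
rep("block top",box("wrist",20,250,110,320,.019,.03)[0]); rep("block all",box("wrist",20,250,110,320,.004,.03)[0])
rep("dish",box("wrist",20,0,205,130,.014,.022)[0]); print(fitc(box("wrist",20,0,205,130,.015,.022)[0]))
w=box("side",260,385,345,445,.015,.022)[0];print(fitc(w))
w=box("scene",480,285,548,335,.015,.022)[0];print(fitc(w))
rep("setblock",box("wrist",555,275,615,345,.077,.095)[0]); rep("setbed",box("wrist",515,200,640,390,.05,.066)[0])
E
```

```text
cab all 705 mean [0.557  0.0316 0.0657] z [0.0551 0.0671 0.0728] rect [554.4  30.7] [40.7 26.7] 25.8
cab blue 345 mean [0.5572 0.0324 0.0709] z [0.0673 0.0713 0.0732] rect [556.   32.2] [21.7 21.2] 25.5
cab bezel 521 mean [0.5575 0.0319 0.0692] z [0.0646 0.0699 0.0729] rect [556.2  31.6] [27.5 26.7] 25.8
bed all 3799 mean [0.5618 0.0318 0.0597] z [0.0546 0.0568 0.071 ] rect [557.8  30.8] [139.  42.] 11.1
bed guide top 1312 mean [0.5632 0.0321 0.0625] z [0.0609 0.0625 0.0644] rect [557.3  30.7] [138.  42.] 11.1
bed1 1763 mean [0.6041 0.04   0.0583] z [0.0545 0.0563 0.0634] rect [598.8  38.9] [55.4 42. ] 11.1
bed2 1421 mean [0.5113 0.0217 0.0582] z [0.0545 0.0563 0.0633] rect [514.4  22.3] [50.5 41.9] 10.9
plate 19196 mean [ 0.5893 -0.0194  0.0406] z [0.0394 0.0406 0.0418] rect [583.5 -35.7] [251.1 200.5] 11.1
bar 2818 mean [ 0.5726 -0.0364  0.0973] z [0.0949 0.0974 0.0987] rect [560.6 -35.3] [189.9  24.8] 4.0
pivotdisc 857 mean [ 0.5715 -0.037   0.1033] z [0.1009 0.1035 0.1047] rect [570.8 -37.7] [36.  31.1] 28.3
peg 174 mean [ 0.4772 -0.0433  0.1248] z [0.1211 0.1253 0.1266] rect [476.4 -43.8] [13.7 13.6] 52.5
block top 494 mean [0.4016 0.2626 0.0243] z [0.0206 0.0246 0.0259] rect [400.5 263.3] [30.1 24.6] 58.0
block all 895 mean [0.403  0.2611 0.0179] z [0.0061 0.022  0.0257] rect [400.3 263.4] [43.9 24.7] 56.7
dish 1136 mean [0.5836 0.2724 0.0179] z [0.0147 0.0183 0.0199] rect [591.  266.2] [ 82.8 119.6] 25.1
(array([0.60697538, 0.2729054 ]), np.float64(0.05726602163760166))
(array([0.60519962, 0.27435347]), np.float64(0.05725418785876321))
(array([0.60844082, 0.27119535]), np.float64(0.05723058474547823))
setblock 695 mean [ 0.5816 -0.1066  0.0846] z [0.0789 0.0853 0.0865] rect [ 581.  -108.3] [30.3 22.6] 10.4
setbed 3341 mean [ 0.5908 -0.1031  0.06  ] z [0.0545 0.0613 0.0634] rect [ 584.6 -106.3] [139.1  43. ] 11.0
```

```bash
cat > go.py <<'E'
# python3 go.py x y z yawdeg(of tool y)  -> shift in cm, rotvec
from h import *; import sys
def go(x,y,z,yaw):
    s=state(); M=R.from_quat(np.roll(s["tool_rot"],-1)).as_matrix()
    a=np.deg2rad(yaw); ty=np.array([np.cos(a),np.sin(a),0]); tz=np.array([0,0,-1.]); T=np.c_[np.cross(ty,tz),ty,tz]
    return (M.T@(np.array([x,y,z])-s["tool_pos"])*100).round(2),R.from_matrix(M.T@T).as_rotvec().round(3)
if __name__=="__main__":
    for a in sys.argv[1:]: print(a,*go(*map(float,a.split(","))))
E
python3 go.py .5565,.0315,.12,-78.9 .5565,.0315,.068,-78.9
```

```text
.5565,.0315,.12,-78.9 [-0.2   0.19 13.97] [-0.     0.001  0.248]
.5565,.0315,.068,-78.9 [-0.19  0.19 19.17] [-0.     0.001  0.248]
```

send_rows --steps '[{"translation":[-0.2,0.2,2],"delta_rot":[0,0,0.12],"jaw":5},{"translation":[-0.2,0.2,6],"delta_rot":[0,0,0.248],"jaw":5},{"translation":[-0.2,0.2,10],"delta_rot":[0,0,0.248],"jaw":5},{"translation":[-0.2,0.2,13],"delta_rot":[0,0,0.248],"jaw":5},{"translation":[-0.2,0.2,15.5],"delta_rot":[0,0,0.248],"jaw":5},{"translation":[-0.2,0.2,17.5],"delta_rot":[0,0,0.248],"jaw":5},{"translation":[-0.2,0.2,18.7],"delta_rot":[0,0,0.248],"jaw":5},{"translation":[-0.2,0.2,19.15],"delta_rot":[0,0,0.248],"jaw":5}]'

```text
time: 1.75
tool_pos: [0.556, 0.0314, 0.0672]
tool_rot: [-0.0, 0.995, 0.102, -0.001]
contact_force: [-0.7, 0.0, 0.7]
gripper_width: 0.581
grasp_force: 0.0
```

send_rows --steps '[{"translation":[0,0,0],"delta_rot":[0,0,0],"jaw":4},{"translation":[0,0,0],"delta_rot":[0,0,0],"jaw":3},{"translation":[0,0,0],"delta_rot":[0,0,0],"jaw":2},{"translation":[0,0,0],"delta_rot":[0,0,0],"jaw":2},{"translation":[0,0,0],"delta_rot":[0,0,0],"jaw":2},{"translation":[0,0,-0.5],"delta_rot":[0,0,0],"jaw":2},{"translation":[0,0,-1],"delta_rot":[0,0,0],"jaw":2},{"translation":[0,0,-2],"delta_rot":[0,0,0],"jaw":2}]'

```text
time: 2.55
tool_pos: [0.5561, 0.0314, 0.0882]
tool_rot: [-0.0, 0.995, 0.101, -0.001]
contact_force: [0.7, 0.4, 1.0]
gripper_width: 0.289
grasp_force: 58.9
```

```bash
python3 - <<'E'
from h import *
n="wrist"
f,w=look(n); np.savez(n,px=f["pixels"],w=w)
cv2.imwrite("pics/w2.png",f["pixels"])
s=state(); print(s["time"],s["tool_pos"],s["gripper_width"],s["grasp_force"],s["contact_force"])
E
python3 go.py .607,.273,.1,-78.9 .607,.273,.02,-78.9
```

```text
2.6 [0.55772425 0.03133972 0.09076705] 0.2904944464949447 58.93337845802307 [ 1.19798036 -0.59765276  0.73157761]
.607,.273,.1,-78.9 [  9.7  -22.68  -0.92] [ 0.    -0.002  0.009]
.607,.273,.02,-78.9 [  9.68 -22.68   7.08] [ 0.    -0.002  0.009]
```

View pics/w2.png

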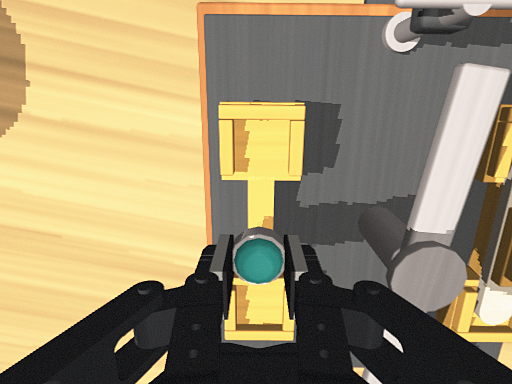

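The cabochon is held at px (259,258), between the pads and off the bed. I'll check where it sits relative to the TCP before moving, because the opening (24.7 mm) is less than the bezel's 28 mm.

```bash
python3 - <<'E'
from h import *
s=state(); M=R.from_quat(np.roll(s["tool_rot"],-1)).as_matrix()
d=np.load("wrist.npz"); w=d["w"]; c=d["px"].astype(int)
L=(w-s["tool_pos"])@M*1000
print(s["tool_pos"])
def r(t,p): print(t,len(p),np.percentile(p,[2,50,98],axis=0).round(1).tolist())
b=(c[...,0]>c[...,2]+40); reg=np.zeros(b.shape,bool); reg[225:290,228:290]=1
r("blue",L[b&reg]); r("cab bezel-ish",L[reg&~b&(abs(L[...,1])<13)&(L[...,2]<25)])
for v in range(228,330,8): print(v,[(u,*L[v,u].round(0).astype(int)) for u in (215,222,228,236,259,284,292,300)])
E
```

```text
[0.55772425 0.03133972 0.09076705]
blue 1658 [[nan, nan, nan], [nan, nan, nan], [nan, nan, nan]]
cab bezel-ish 1335 [[-15.6, -13.0, -15.6], [4.9, 1.6, 7.4], [10.3, 12.4, 16.3]]
228 [(215, np.int64(-6), np.int64(-28), np.int64(51)), (222, np.int64(-5), np.int64(-23), np.int64(49)), (228, np.int64(-5), np.int64(-19), np.int64(50)), (236, np.int64(-5), np.int64(-14), np.int64(50)), (259, np.int64(10), np.int64(0), np.int64(14)), (284, np.int64(-5), np.int64(15), np.int64(50)), (292, np.int64(-5), np.int64(20), np.int64(50)), (300, np.int64(-5), np.int64(25), np.int64(49))]
236 [(215, np.int64(-11), np.int64(-28), np.int64(51)), (222, np.int64(8), np.int64(-18), np.int64(10)), (228, np.int64(8), np.int64(-15), np.int64(10)), (236, np.int64(-11), np.int64(-15), np.int64(50)), (259, np.int64(9), np.int64(0), np.int64(8)), (284, np.int64(7), np.int64(12), np.int64(13)), (292, np.int64(8), np.int64(16), np.int64(10)), (300, np.int64(-11), np.int64(25), np.int64(50))]
244 [(215, np.int64(-16), np.int64(-28), np.int64(50)), (222, np.int64(9), np.int64(-17), np.int64(1)), (228, np.int64(8), np.
[... 3585 characters left out ...]
nt64(-13), np.int64(-13), np.int64(-20)), (236, np.int64(-53), np.int64(-14), np.int64(30)), (259, np.int64(-57), np.int64(0), np.int64(34)), (284, np.int64(-53), np.int64(15), np.int64(29)), (292, np.int64(-12), np.int64(13), np.int64(-21)), (300, np.int64(14), np.int64(11), np.int64(-54))]
324 [(215, np.int64(15), np.int64(-12), np.int64(-58)), (222, np.int64(-77), np.int64(-26), np.int64(51)), (228, np.int64(-59), np.int64(-19), np.int64(29)), (236, np.int64(-59), np.int64(-14), np.int64(29)), (259, np.int64(-62), np.int64(0), np.int64(34)), (284, np.int64(-58), np.int64(15), np.int64(29)), (292, np.int64(-58), np.int64(19), np.int64(29)), (300, np.int64(14), np.int64(11), np.int64(-57))]
```

send_rows --steps '[{"translation":[0.7,-1.6,-0.9],"delta_rot":[0,0,0],"jaw":2},{"translation":[2,-4.7,-0.9],"delta_rot":[0,0,0],"jaw":2},{"translation":[3.7,-8.6,-0.9],"delta_rot":[0,0,0],"jaw":2},{"translation":[5.4,-12.6,-0.9],"delta_rot":[0,0,0],"jaw":2},{"translation":[7.1,-16.6,-0.9],"delta_rot":[0,0,0],"jaw":2},{"translation":[8.4,-19.7,-0.9],"delta_rot":[0,0,0],"jaw":2},{"translation":[9.3,-21.8,-0.9],"delta_rot":[0,0,0],"jaw":2},{"translation":[9.7,-22.7,-0.9],"delta_rot":[0,0,0],"jaw":2}]'

```text
time: 3.4
tool_pos: [0.6065, 0.2753, 0.0981]
tool_rot: [-0.0, 0.995, 0.102, 0.0]
contact_force: [-0.6, -0.0, -0.7]
gripper_width: 0.287
grasp_force: 59.0
```

send_rows --steps '[{"translation":[0,0,1],"delta_rot":[0,0,0],"jaw":2},{"translation":[0,0,2.5],"delta_rot":[0,0,0],"jaw":2},{"translation":[0,0,4],"delta_rot":[0,0,0],"jaw":2},{"translation":[0,0,5.5],"delta_rot":[0,0,0],"jaw":2},{"translation":[0,0,6.5],"delta_rot":[0,0,0],"jaw":2},{"translation":[0,0,7],"delta_rot":[0,0,0],"jaw":2},{"translation":[0,0,7.4],"delta_rot":[0,0,0],"jaw":2},{"translation":[0,0,7.4],"delta_rot":[0,0,0],"jaw":2}]'

```text
time: 4.2
tool_pos: [0.6063, 0.2731, 0.0235]
tool_rot: [0.0, 0.995, 0.101, -0.0]
contact_force: [0.2, -0.0, -0.1]
gripper_width: 0.291
grasp_force: 59.0
```

```bash
python3 - <<'E'
from h import *
n="wrist"
f,w=look(n); cv2.imwrite("pics/w3.png",f["pixels"])
s=state(); print(s["time"],s["tool_pos"],s["gripper_width"],s["grasp_force"],s["contact_force"])
def r(t,p): print(t,len(p),np.nanpercentile(p,[2,50,98],axis=0).round(4).tolist())
c=f["pixels"].astype(int); b=(c[...,0]>c[...,2]+40); b[:200]=0; b[300:]=0;b[:,:228]=0;b[:,290:]=0
r("blue",w[b])
E
```

```text
4.25 [0.60663721 0.2732857  0.02408135] 0.2901255917163587 59.00556027889252 [-0.12913223  0.10296404 -0.24400658]
blue 1534 [[0.5969, 0.2635, 0.0198], [0.6073, 0.2734, 0.0243], [0.6155, 0.2826, 0.0263]]
```

View pics/w3.png

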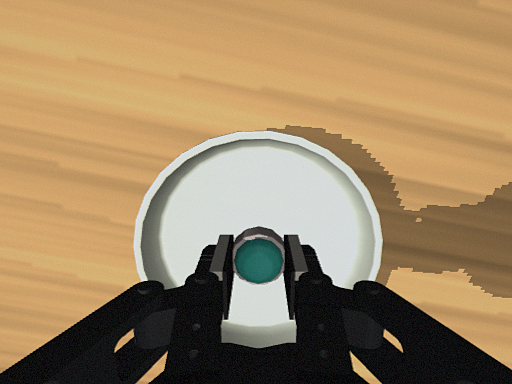

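The cabochon (px 259,260) is upright over the middle of the dish. Its dome top is at about 0.025, so 2–3 mm remain to the floor.

send_rows --steps '[{"translation":[0,0,0.1],"delta_rot":[0,0,0],"jaw":2},{"translation":[0,0,0.22],"delta_rot":[0,0,0],"jaw":2},{"translation":[0,0,0.22],"delta_rot":[0,0,0],"jaw":2},{"translation":[0,0,0.22],"delta_rot":[0,0,0],"jaw":2.8},{"translation":[0,0,0.22],"delta_rot":[0,0,0],"jaw":3.4},{"translation":[0,0,0.22],"delta_rot":[0,0,0],"jaw":4.2},{"translation":[0,0,0.22],"delta_rot":[0,0,0],"jaw":4.4},{"translation":[0,0,0],"delta_rot":[0,0,0],"jaw":4.4}]'

```text
time: 5.05
tool_pos: [0.6061, 0.2731, 0.0236]
tool_rot: [0.0, 0.995, 0.101, -0.0]
contact_force: [0.1, -0.8, -0.7]
gripper_width: 0.516
grasp_force: 0.0
```

```bash
python3 go.py .607,.273,.13,-78.9 .58,-.22,.26,-78.9
```

```text
.607,.273,.13,-78.9 [  0.08   0.03 -10.64] [0.    0.001 0.009]
.58,-.22,.26,-78.9 [-12.5   47.78 -23.63] [0.    0.001 0.009]
```

send_rows --steps '[{"translation":[0,0,-2],"delta_rot":[0,0,0],"jaw":4.4},{"translation":[0,0,-6],"delta_rot":[0,0,0],"jaw":4.4},{"translation":[0,1,-10],"delta_rot":[0,0,0],"jaw":4.4},{"translation":[-1,5,-14],"delta_rot":[0,0,0],"jaw":4.4},{"translation":[-2.5,10,-17],"delta_rot":[0,0,0],"jaw":5},{"translation":[-4,15,-20],"delta_rot":[0,0,0],"jaw":5},{"translation":[-5,19,-23],"delta_rot":[0,0,0],"jaw":5},{"translation":[-6,23,-23.6],"delta_rot":[0,0,0],"jaw":5}]'

```text
time: 5.85
tool_pos: [0.5952, 0.0522, 0.2573]
tool_rot: [0.0, 0.995, 0.102, 0.002]
contact_force: [1.0, 0.0, 0.9]
gripper_width: 0.587
grasp_force: 0.0
```

```bash
python3 - <<'E'
from m import *
for n,b in(("scene",(275,380,312,440)),):
    w,c=box(n,*b,-.01,.03); c=c.astype(int); br=c.min(1); print(np.percentile(br,[10,50,90]))
    m=(c.max(1)-c.min(1)<45)&(br>90); rep("blank",w[m]); 
    f,wn=look("wrist"); 
w=wn; m=np.isfinite(w[...,2])&(w[...,2]>.0)&(w[...,2]<.012)&(w[...,1]<-.16); c=f["pixels"].astype(int); m&=(c.max(2)-c.min(2)<45)&(c.min(2)>90); rep("w",w[m])
f,w=look("side"); c=f["pixels"].astype(int)
m=(abs(w[...,0]-.607)<.03)&(abs(w[...,1]-.273)<.03)&(c[...,0]>c[...,2]+40)
rep("cab in dish",w[m])
E
python3 go.py .58,-.22,.26,-78.9
```

```text
[ 56.  91. 112.]
blank 103 mean [ 0.6009 -0.2643  0.0066] z [0.0033 0.0066 0.0095] rect [ 614.8 -273.1] [20.8 98.5] 61.2
w 637 mean [ 0.5891 -0.2614  0.0062] z [0.0047 0.0063 0.0076] rect [ 515.5 -270.9] [224.   51.5] 9.4
cab in dish 39 mean [0.6033 0.2767 0.0208] z [0.0173 0.021  0.0238] rect [602.7 276.2] [17.5 20.1] 36.7
.58,-.22,.26,-78.9 [-6.84 26.03 -0.13] [ 0.003 -0.006  0.003]
```

```bash
python3 go.py .60,-.26,.24,-118.8
```

```text
.60,-.26,.24,-118.8 [-5.67 30.33  1.9 ] [ 0.001 -0.007  0.699]
```

send_rows --steps '[{"translation":[-0.7,4,0],"delta_rot":[0,0,0.09],"jaw":5},{"translation":[-1.5,8,0],"delta_rot":[0,0,0.18],"jaw":5},{"translation":[-2.2,12,0.5],"delta_rot":[0,0,0.28],"jaw":5},{"translation":[-3,16,1],"delta_rot":[0,0,0.38],"jaw":5},{"translation":[-4,20.5,1.5],"delta_rot":[0,0,0.48],"jaw":5},{"translation":[-4.7,25,1.9],"delta_rot":[0,0,0.58],"jaw":5},{"translation":[-5.4,28.5,1.9],"delta_rot":[0,0,0.67],"jaw":5},{"translation":[-5.7,30.3,1.9],"delta_rot":[0,0,0.7],"jaw":5}]'

```text
time: 6.75
tool_pos: [0.5996, -0.257, 0.234]
tool_rot: [-0.0, 0.969, -0.248, -0.001]
contact_force: [0.6, 0.1, -0.2]
gripper_width: 0.585
grasp_force: 0.0
```

```bash
python3 - <<'E'
from m import *
f,w=look("wrist"); np.savez("wrist",px=f["pixels"],w=w); cv2.imwrite("pics/w4.png",cv2.resize(f["pixels"],(768,576)))
c=f["pixels"].astype(int)
m=(abs(w[...,2]-.0065)<.0022)&(abs(w[...,0]-.61)<.1)&(abs(w[...,1]+.27)<.08); m=cv2.morphologyEx(m.astype(np.uint8),cv2.MORPH_OPEN,np.ones((5,5)))>0
rep("w",w[m]); print(state()["time"],state()["joint_pos"])
E
```

```text
w 1596 mean [ 0.6211 -0.2757  0.0067] z [0.0055 0.0067 0.0079] rect [ 618.5 -274.5] [ 19.4 109.1] 61.1
6.8 [-5.20344548e-01  1.24476320e-01  1.55524530e+00 -1.26599901e-03
  1.46196753e+00  1.55241065e+00]
```

View pics/w4.png

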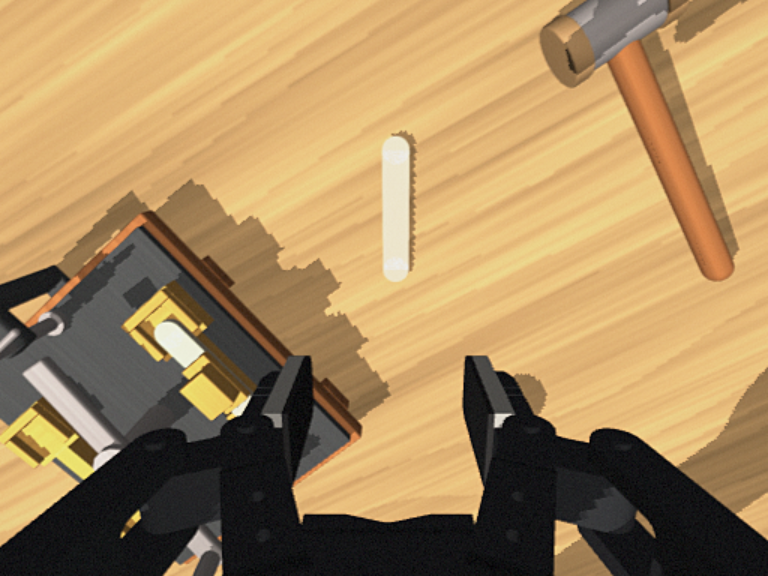

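The blank lies at px (396,210). It is 109 by 19 mm by measurement, centred at (0.6185, -0.2745) with its axis at 151°. Next I'll check how far the fingertips reach.

```bash
python3 - <<'E'
from h import *
s=state(); M=R.from_quat(np.roll(s["tool_rot"],-1)).as_matrix()
f,w=look("wrist")
L=(w-s["tool_pos"])@M*1000
m=(abs(L[...,0])<13)&(abs(L[...,1])>18)&(abs(L[...,1])<45)&(L[...,2]<60)&(L[...,2]>-20)
print(m.sum(),np.percentile(L[m][:,2],[50,90,98,99.5,100]).round(1))
E
python3 go.py .6185,-.2745,.06,-118.9 .6185,-.2745,.016,-118.9
```

```text
2653 [-8.5  3.6  7.7  9.2 10.5]
.6185,-.2745,.06,-118.9 [ 2.52  0.71 17.43] [-0.     0.001  0.005]
.6185,-.2745,.016,-118.9 [ 2.52  0.71 21.83] [-0.     0.001  0.005]
```

send_rows --steps '[{"translation":[1,0.3,4],"delta_rot":[0,0,0.005],"jaw":3.6},{"translation":[2.5,0.7,8],"delta_rot":[0,0,0.005],"jaw":3.6},{"translation":[2.5,0.7,12],"delta_rot":[0,0,0.005],"jaw":3.6},{"translation":[2.5,0.7,16],"delta_rot":[0,0,0.005],"jaw":3.6},{"translation":[2.5,0.7,18.5],"delta_rot":[0,0,0.005],"jaw":3.6},{"translation":[2.5,0.7,20.5],"delta_rot":[0,0,0.005],"jaw":3.6},{"translation":[2.5,0.7,21.6],"delta_rot":[0,0,0.005],"jaw":3.6},{"translation":[2.5,0.7,21.9],"delta_rot":[0,0,0.005],"jaw":3.6}]'

```text
time: 7.65
tool_pos: [0.6181, -0.2711, 0.0144]
tool_rot: [-0.001, 0.969, -0.247, -0.001]
contact_force: [0.1, 0.4, -0.3]
gripper_width: 0.424
grasp_force: 0.0
```

send_rows --steps '[{"translation":[0,0,0],"delta_rot":[0,0,0],"jaw":3},{"translation":[0,0,0],"delta_rot":[0,0,0],"jaw":2},{"translation":[0,0,0],"delta_rot":[0,0,0],"jaw":1.2},{"translation":[0,0,0],"delta_rot":[0,0,0],"jaw":1.2},{"translation":[0,0,0],"delta_rot":[0,0,0],"jaw":1.2},{"translation":[0,0,-0.5],"delta_rot":[0,0,0],"jaw":1.2},{"translation":[0,0,-1.5],"delta_rot":[0,0,0],"jaw":1.2},{"translation":[0,0,-3],"delta_rot":[0,0,0],"jaw":1.2}]'

```text
time: 8.45
tool_pos: [0.6175, -0.2726, 0.0453]
tool_rot: [-0.0, 0.969, -0.249, -0.001]
contact_force: [0.1, -0.4, -0.8]
gripper_width: 0.194
grasp_force: 58.7
```

```bash
cat > held.py <<'E'
from m import *
import sys
s=state(); M=R.from_quat(np.roll(s["tool_rot"],-1)).as_matrix()
f,w=look("wrist"); 
if len(sys.argv)>1: cv2.imwrite(sys.argv[1],f["pixels"])
print(s["time"],s["tool_pos"],s["gripper_width"],s["grasp_force"])
L=(w-s["tool_pos"])@M*1000
c=f["pixels"].astype(int)
m=(abs(L[...,1])<13)&(abs(L[...,0])<75)&(L[...,2]<25)&(L[...,2]>-2)
m=cv2.morphologyEx(m.astype(np.uint8),cv2.MORPH_OPEN,np.ones((3,3)))>0
P=L[m]
if len(P)>10:
    print(len(P),np.percentile(P,[1,50,99],axis=0).round(1).tolist())
    A=np.c_[P[:,:2],np.ones(len(P))]; k=np.linalg.lstsq(A,P[:,2],rcond=None)[0]; print("plane",k.round(4)); print(cv2.minAreaRect(P[:,:2].astype(np.float32)))
E
python3 held.py pics/w5.png; python3 go.py .5575,.031,.15,-78.9 .5575,.031,.08,-78.9
```

```text
8.45 [ 0.61749829 -0.27258664  0.04526077] 0.19361588979295863 58.66974234580994
7765 [[-52.2, -9.6, 0.6], [9.7, 0.4, 11.3], [53.3, 10.5, 12.9]]
plane [4.7000e-03 9.7000e-03 1.1011e+01]
((-0.16051483154296875, 0.7026958465576172), (25.821012496948242, 109.73513793945312), 86.01485443115234)
.5575,.031,.15,-78.9 [-20.1  -23.71 -10.13] [ 0.001 -0.003 -0.696]
.5575,.031,.08,-78.9 [-20.12 -23.72  -3.13] [ 0.001 -0.003 -0.696]
```

View pics/w5.png

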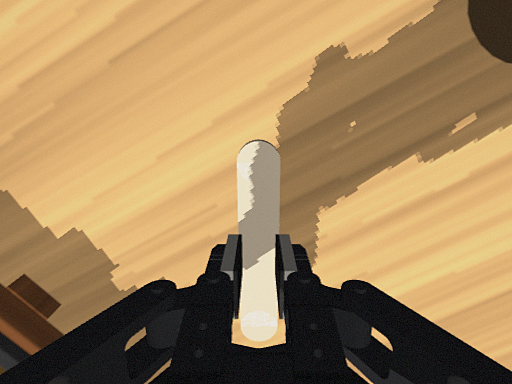

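The blank is held level and centred (offset about 0 in tool x), with its top 11 mm ahead of the TCP. Next I'll carry it high over the jig.

send_rows --steps '[{"translation":[0,0,-2],"delta_rot":[0,0,0],"jaw":1.2},{"translation":[-0.5,-0.6,-5],"delta_rot":[0,0,-0.05],"jaw":1.2},{"translation":[-1.7,-2,-8.5],"delta_rot":[0,0,-0.12],"jaw":1.2},{"translation":[-3.7,-4.5,-11.5],"delta_rot":[0,0,-0.22],"jaw":1.2},{"translation":[-6,-7.2,-13.1],"delta_rot":[0,0,-0.32],"jaw":1.2},{"translation":[-8.6,-10.2,-13.1],"delta_rot":[0,0,-0.42],"jaw":1.2},{"translation":[-11.2,-13.2,-13.1],"delta_rot":[0,0,-0.52],"jaw":1.2},{"translation":[-13.8,-16.3,-13.1],"delta_rot":[0,0,-0.62],"jaw":1.2}]'

```text
time: 9.3
tool_pos: [0.5758, -0.0625, 0.1781]
tool_rot: [0.0, 0.998, 0.061, 0.001]
contact_force: [1.6, 0.8, -1.3]
gripper_width: 0.194
grasp_force: 58.8
```

```bash
python3 go.py .5575,.031,.16,-78.9
```

```text
.5575,.031,.16,-78.9 [-0.69 -9.51  1.8 ] [ 0.001 -0.002 -0.072]
```

send_rows --steps '[{"translation":[-0.2,-2.5,0],"delta_rot":[0,0,-0.07],"jaw":1.2},{"translation":[-0.4,-5,0],"delta_rot":[0,0,-0.07],"jaw":1.2},{"translation":[-0.6,-7.3,0],"delta_rot":[0,0,-0.07],"jaw":1.2},{"translation":[-0.7,-8.8,0.6],"delta_rot":[0,0,-0.07],"jaw":1.2},{"translation":[-0.7,-9.4,2],"delta_rot":[0,0,-0.07],"jaw":1.2},{"translation":[-0.7,-9.4,4],"delta_rot":[0,0,-0.07],"jaw":1.2},{"translation":[-0.7,-9.4,5],"delta_rot":[0,0,-0.07],"jaw":1.2},{"translation":[-0.7,-9.4,5],"delta_rot":[0,0,-0.07],"jaw":1.2}]'

```text
time: 10.1
tool_pos: [0.5564, 0.0284, 0.1238]
tool_rot: [-0.0, 0.996, 0.093, -0.003]
contact_force: [-0.4, 1.7, -1.3]
gripper_width: 0.194
grasp_force: 58.8
```

```bash
python3 held.py; python3 - <<'E'
from m import *
f,w=look("wrist")
m=(abs(w[...,2]-.0627)<.0025)&(abs(w[...,0]-.5575)<.085)&(w[...,1]<.075)&(w[...,1]>-.015)
rep("guides vis",w[m])
# far end's guides in the bed frame
a=.194; c=np.array([.5575,.031]); q=(w[...,:2]-c)@np.array([[np.cos(a),-np.sin(a)],[np.sin(a),np.cos(a)]])*1000
m2=(abs(w[...,2]-.0627)<.0022)&(abs(q[...,0])<75)&(abs(q[...,1])<26)
for lo,hi in((30,75),(-75,-30)):
    p=q[m2&(q[...,0]>lo)&(q[...,0]<hi)]; print(lo,len(p),np.percentile(p,[1,50,99],axis=0).round(1).tolist() if len(p) else'')
E
python3 go.py .5575,.031,.073,-78.9
```

```text
10.1 [0.55636905 0.02836868 0.12384804] 0.19393827419470203 58.789703249931335
7784 [[-52.3, -10.1, 0.7], [9.7, -0.1, 11.3], [53.3, 9.8, 12.9]]
plane [ 4.50000e-03 -4.80000e-03  1.10216e+01]
((-0.24892425537109375, 0.5773754119873047), (25.918195724487305, 110.04498291015625), 86.6119384765625)
guides vis 1891 mean [0.6125 0.0418 0.0625] z [0.0613 0.0626 0.0636] rect [607.7  40.7] [35.1 42.1] 11.1
30 1886 [[34.5, -21.0], [59.4, 0.3], [68.6, 20.6]]
-75 0 
.5575,.031,.073,-78.9 [-0.01 -0.28  5.36] [-0.     0.001 -0.007]
```

send_rows --steps '[{"translation":[0,-0.25,0.5],"delta_rot":[0,0,-0.007],"jaw":1.2},{"translation":[0,-0.25,1.5],"delta_rot":[0,0,-0.007],"jaw":1.2},{"translation":[0,-0.25,2.8],"delta_rot":[0,0,-0.007],"jaw":1.2},{"translation":[0,-0.25,3.8],"delta_rot":[0,0,-0.007],"jaw":1.2},{"translation":[0,-0.25,4.4],"delta_rot":[0,0,-0.007],"jaw":1.2},{"translation":[0,-0.25,4.6],"delta_rot":[0,0,-0.007],"jaw":1.2},{"translation":[0,-0.25,4.6],"delta_rot":[0,0,-0.007],"jaw":1.2},{"translation":[0,-0.25,4.6],"delta_rot":[0,0,-0.007],"jaw":1.2}]'

```text
time: 11.0
tool_pos: [0.558, 0.0313, 0.0813]
tool_rot: [0.0, 0.995, 0.097, 0.0]
contact_force: [1.0, 0.1, -0.7]
gripper_width: 0.195
grasp_force: 58.8
```

```bash
python3 -c "
from h import *
grab_frame('side')"; python3 held.py; python3 go.py .5575,.031,.0725,-78.9
```

```text
11.05 [0.55809686 0.03124364 0.08149146] 0.19227655937073046 58.80219876766205
9023 [[-64.3, -11.8, 0.8], [11.3, 0.1, 11.5], [67.7, 11.7, 22.8]]
plane [1.67000e-02 5.30000e-03 1.20782e+01]
((0.370025634765625, 0.005839347839355469), (25.976783752441406, 135.46151733398438), 89.99722290039062)
.5575,.031,.0725,-78.9 [-0.06  0.01  0.9 ] [ 0.    -0.001  0.001]
```

send_rows --steps '[{"translation":[0,0,0.3],"delta_rot":[0,0,0],"jaw":1.2},{"translation":[0,0,0.6],"delta_rot":[0,0,0],"jaw":1.2},{"translation":[0,0,0.85],"delta_rot":[0,0,0],"jaw":1.2},{"translation":[0,0,0.9],"delta_rot":[0,0,0],"jaw":1.2},{"translation":[0,0,0.9],"delta_rot":[0,0,0],"jaw":2},{"translation":[0,0,0.9],"delta_rot":[0,0,0],"jaw":2.8},{"translation":[0,0,0.9],"delta_rot":[0,0,0],"jaw":3.6},{"translation":[0,0,0.9],"delta_rot":[0,0,0],"jaw":3.6}]'

```text
time: 11.9
tool_pos: [0.5576, 0.0313, 0.0717]
tool_rot: [-0.0, 0.995, 0.097, -0.0]
contact_force: [0.3, 0.9, 0.9]
gripper_width: 0.426
grasp_force: 0.0
```

send_rows --steps '[{"translation":[0,0,-1],"delta_rot":[0,0,0],"jaw":3.6},{"translation":[0,0,-4],"delta_rot":[0,0,0],"jaw":3.6},{"translation":[0,0,-8],"delta_rot":[0,0,0],"jaw":3.6},{"translation":[0,0,-10],"delta_rot":[0,0,0],"jaw":3.6},{"translation":[0,0,-10],"delta_rot":[0,0,0],"jaw":3.6},{"translation":[0,0,-10],"delta_rot":[0,0,0],"jaw":3.6},{"translation":[0,0,-10],"delta_rot":[0,0,0],"jaw":3.6},{"translation":[0,0,-10],"delta_rot":[0,0,0],"jaw":3.6}]'

```text
time: 12.7
tool_pos: [0.5565, 0.0314, 0.1699]
tool_rot: [-0.0, 0.995, 0.097, -0.002]
contact_force: [-0.4, -0.1, 0.4]
gripper_width: 0.423
grasp_force: 0.0
```

```bash
cat > bed.py <<'E'
from m import *
import sys
f,w=look("wrist"); s=state(); print(s["time"],s["tool_pos"],s["gripper_width"])
if len(sys.argv)>1: cv2.imwrite(sys.argv[1],f["pixels"])
c=f["pixels"].astype(int)
a=.194; o=np.array([.5575,.031]); q=(w[...,:2]-o)@np.array([[np.cos(a),-np.sin(a)],[np.sin(a),np.cos(a)]])*1000
m=(abs(q[...,0])<62)&(abs(q[...,1])<13)&(w[...,2]>.058)&(w[...,2]<.068)
gray=m&(c[...,0]>.6*c[...,2])
gray=cv2.morphologyEx(gray.astype(np.uint8),cv2.MORPH_OPEN,np.ones((3,3)))>0
p=q[gray]; print("blank rect in bed",len(p),cv2.minAreaRect(p.astype(np.float32)),"z",np.percentile(w[gray][:,2],[2,50,98]).round(4))
A=np.c_[p,np.ones(len(p))]; print("plane",np.linalg.lstsq(A,w[gray][:,2]*1000,rcond=None)[0].round(4))
E
python3 bed.py pics/w6.png;  python3 go.py .4005,.2635,.17,-33
```

```text
12.75 [0.55664581 0.03135775 0.17006718] 0.4213465719128994
blank rect in bed 3182 ((0.217010498046875, 0.40901660919189453), (109.7680892944336, 19.934612274169922), 0.16318479180335999) z [0.0603 0.0617 0.063 ]
plane [1.00000e-04 1.20000e-03 6.16515e+01]
.4005,.2635,.17,-33 [-10.83 -25.8    0.06] [-0.002  0.002 -0.8  ]
```

View pics/w6.png

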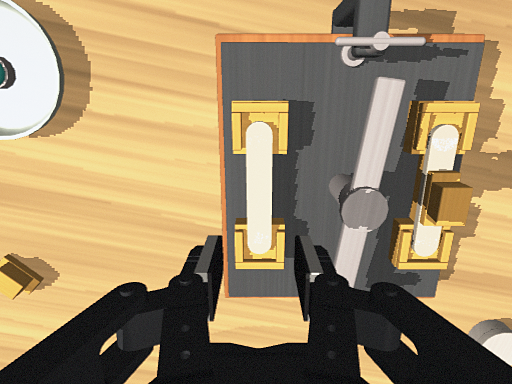

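The blank is in the bed within 1 mm and level. It shows at px (260,187), between the guides. The block is at px (17,275).

send_rows --steps '[{"translation":[-0.8,-2,0],"delta_rot":[0,0,-0.08],"jaw":4},{"translation":[-2.2,-5.5,0],"delta_rot":[0,0,-0.18],"jaw":4},{"translation":[-3.8,-9,0],"delta_rot":[0,0,-0.29],"jaw":4},{"translation":[-5.4,-13,0],"delta_rot":[0,0,-0.4],"jaw":4},{"translation":[-7,-17,0],"delta_rot":[0,0,-0.52],"jaw":4},{"translation":[-8.8,-21,0],"delta_rot":[0,0,-0.64],"jaw":4},{"translation":[-10,-24,0],"delta_rot":[0,0,-0.75],"jaw":4},{"translation":[-10.8,-25.8,0],"delta_rot":[0,0,-0.8],"jaw":4}]'

```text
time: 13.55
tool_pos: [0.3998, 0.265, 0.171]
tool_rot: [-0.0, 0.878, 0.479, -0.001]
contact_force: [0.1, -0.5, 0.5]
gripper_width: 0.469
grasp_force: 0.0
```

```bash
python3 - <<'E'
from m import *
f,w=look("wrist"); np.savez("wrist",px=f["pixels"],w=w)
n=(abs(w[...,0]-.4005)<.04)&(abs(w[...,1]-.2635)<.04)
rep("all",w[n&(w[...,2]>.005)&(w[...,2]<.03)]); rep("top",w[n&(w[...,2]>.0215)&(w[...,2]<.03)]); rep("foot",w[n&(w[...,2]>.006)&(w[...,2]<.0115)])
print(state()["time"],state()["tool_pos"])
E
python3 go.py .4005,.2635,.022,-33
```

```text
all 1046 mean [0.4019 0.267  0.0205] z [0.008  0.0242 0.0256] rect [400.1 264.1] [43.7 21.5] 57.7
top 757 mean [0.4004 0.2644 0.0245] z [0.0232 0.0246 0.0257] rect [400.3 264.2] [29.4 21.5] 57.5
foot 229 mean [0.4055 0.2731 0.0086] z [0.0076 0.0086 0.0098] rect [399.9 264. ] [43.4 21. ] 57.9
13.6 [0.39881599 0.26622486 0.1708705 ]
.4005,.2635,.022,-33 [-0.13  0.33 14.89] [-0.003  0.001  0.007]
```

send_rows --steps '[{"translation":[-0.1,0.27,3],"delta_rot":[0,0,0],"jaw":4},{"translation":[-0.1,0.27,6],"delta_rot":[0,0,0],"jaw":4},{"translation":[-0.1,0.27,9],"delta_rot":[0,0,0],"jaw":4},{"translation":[-0.1,0.27,11.5],"delta_rot":[0,0,0],"jaw":4},{"translation":[-0.1,0.27,13.5],"delta_rot":[0,0,0],"jaw":4},{"translation":[-0.1,0.27,14.8],"delta_rot":[0,0,0],"jaw":4},{"translation":[-0.1,0.27,15.1],"delta_rot":[0,0,0],"jaw":4},{"translation":[-0.1,0.27,15.1],"delta_rot":[0,0,0],"jaw":3.4}]'

```text
time: 14.4
tool_pos: [0.4034, 0.261, 0.0207]
tool_rot: [-0.0, 0.879, 0.477, -0.0]
contact_force: [0.0, -0.4, 0.1]
gripper_width: 0.399
grasp_force: 0.0
```

send_rows --steps '[{"translation":[0,0,0],"delta_rot":[0,0,0],"jaw":2.6},{"translation":[0,0,0],"delta_rot":[0,0,0],"jaw":1.4},{"translation":[0,0,0],"delta_rot":[0,0,0],"jaw":1.4},{"translation":[0,0,0],"delta_rot":[0,0,0],"jaw":1.4},{"translation":[0,0,0],"delta_rot":[0,0,0],"jaw":1.4},{"translation":[0,0,-1],"delta_rot":[0,0,0],"jaw":1.4},{"translation":[0,0,-3],"delta_rot":[0,0,0],"jaw":1.4},{"translation":[0,0,-5],"delta_rot":[0,0,0],"jaw":1.4}]'

```text
time: 15.2
tool_pos: [0.4024, 0.2607, 0.0707]
tool_rot: [-0.0, 0.879, 0.477, -0.001]
contact_force: [0.7, 0.4, -1.5]
gripper_width: 0.239
grasp_force: 60.5
```

```bash
python3 -c "
from h import *
grab_frame('side')"; cat > blk.py <<'E'
from m import *
import sys
s=state(); M=R.from_quat(np.roll(s["tool_rot"],-1)).as_matrix()
f,w=look("wrist"); 
if len(sys.argv)>1: cv2.imwrite(sys.argv[1],f["pixels"])
print(s["time"],s["tool_pos"],s["gripper_width"],s["grasp_force"])
L=(w-s["tool_pos"])@M*1000
m=(abs(L[...,1])<10)&(abs(L[...,0])<30)&(L[...,2]<30)&(L[...,2]>-20)
P=L[m]; print(len(P),np.percentile(P,[1,50,99],axis=0).round(1).tolist())
h=np.histogram(P[:,2],bins=range(-20,31,2)); print(h[0])
t=P[(P[:,2]<np.percentile(P[:,2],30)+3)]; print("top",np.percentile(t,[1,50,99],axis=0).round(1).tolist(),cv2.minAreaRect(t[:,:2].astype(np.float32)))
A=np.c_[t[:,:2],np.ones(len(t))]; print("plane",np.linalg.lstsq(A,t[:,2],rcond=None)[0].round(4))
E
python3 blk.py pics/w7.png; python3 go.py .5575,.0314,.14,-78.9
```

```text
15.25 [0.40498204 0.2619479  0.0748066 ] 0.2390156114102808 60.59575547464192
3912 [[-14.4, -9.8, -17.3], [7.9, 0.3, -1.9], [21.7, 9.7, 19.5]]
[  23   27   25   27   18   22   19   23 1661  840   80   87   60   75
   73   68  380  271   55   53   25    0    0    0    0]
top [[-14.6, -9.7, -17.8], [1.2, 0.7, -2.3], [14.8, 9.6, 0.1]] ((-0.17846965789794922, -0.06818675994873047), (30.61907386779785, 19.754634857177734), 1.0014477968215942)
plane [ 0.0118 -0.1716 -2.8219]
.5575,.0314,.14,-78.9 [-11.02  25.35  -6.6 ] [ 0.001 -0.006  0.801]
```

View pics/w7.png

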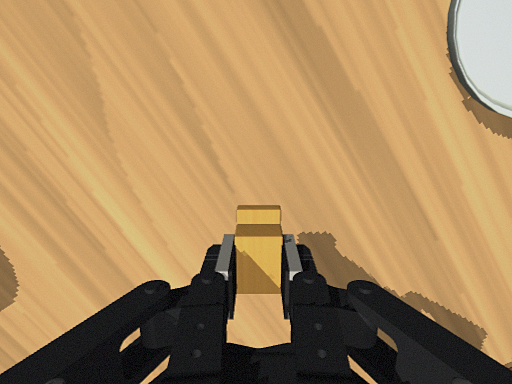

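The block is held upright and centred in the pads, with its foot showing at px (258,215). Next I'll carry it to the bed.

send_rows --steps '[{"translation":[-0.6,1.4,-2],"delta_rot":[0,0,0.08],"jaw":1.4},{"translation":[-1.9,4.5,-5],"delta_rot":[0,0,0.19],"jaw":1.4},{"translation":[-3.6,8.3,-6.6],"delta_rot":[0,0,0.3],"jaw":1.4},{"translation":[-5.3,12.3,-6.6],"delta_rot":[0,0,0.42],"jaw":1.4},{"translation":[-7.1,16.3,-6.6],"delta_rot":[0,0,0.54],"jaw":1.4},{"translation":[-8.8,20.3,-6.6],"delta_rot":[0,0,0.66],"jaw":1.4},{"translation":[-10.2,23.5,-6.6],"delta_rot":[0,0,0.76],"jaw":1.4},{"translation":[-11,25.3,-6.6],"delta_rot":[0,0,0.8],"jaw":1.4}]'

```text
time: 16.1
tool_pos: [0.5561, 0.0288, 0.1355]
tool_rot: [0.0, 0.995, 0.095, -0.001]
contact_force: [-0.1, -0.3, -1.9]
gripper_width: 0.24
grasp_force: 60.5
```

```bash
python3 -c "
from h import *
grab_frame('side');grab_frame('side')"; python3 blk.py|head -1; python3 go.py .5575,.0314,.084,-78.9
```

```text
16.2 [0.55605166 0.02934707 0.13579518] 0.23922479503983402 60.53627692892405
.5575,.0314,.084,-78.9 [ 0.24 -0.02  5.17] [-0.001  0.002  0.   ]
```

send_rows --steps '[{"translation":[0.1,-0.05,0.5],"delta_rot":[0,0,0],"jaw":1.4},{"translation":[0.1,-0.05,1.5],"delta_rot":[0,0,0],"jaw":1.4},{"translation":[0.1,-0.05,2.8],"delta_rot":[0,0,0],"jaw":1.4},{"translation":[0.1,-0.05,3.8],"delta_rot":[0,0,0],"jaw":1.4},{"translation":[0.1,-0.05,4.5],"delta_rot":[0,0,0],"jaw":1.4},{"translation":[0.1,-0.05,4.7],"delta_rot":[0,0,0],"jaw":1.4},{"translation":[0.1,-0.05,4.7],"delta_rot":[0,0,0],"jaw":1.4},{"translation":[0.1,-0.05,4.7],"delta_rot":[0,0,0],"jaw":1.4}]'

```text
time: 17.05
tool_pos: [0.557, 0.0318, 0.0904]
tool_rot: [0.0, 0.995, 0.097, 0.0]
contact_force: [-0.1, -0.1, -2.3]
gripper_width: 0.24
grasp_force: 60.5
```

```bash
python3 - <<'E'
from m import *
f,w=look("wrist"); s=state(); print(s["time"],s["tool_pos"],s["contact_force"])
a=.194; o=np.array([.5575,.031]); q=(w[...,:2]-o)@np.array([[np.cos(a),-np.sin(a)],[np.sin(a),np.cos(a)]])*1000
m=(abs(q[...,0])<30)&(abs(q[...,1])<10); h=w[...,2][m]*1000
print(np.histogram(h,bins=range(56,100,2)))
t=m&(w[...,2]>.083)&(w[...,2]<.096); print(np.percentile(q[t],[2,50,98],axis=0),np.median(w[...,2][t]))
E
python3 go.py .5575,.0314,.083,-78.9
```

```text
17.1 [0.55712959 0.03176447 0.09057416] [-0.45305294  0.55578545 -1.65589512]
(array([   0,    4,  605,  189,    0,    0,   17,   50,   53,  132,  511,
         71,   74,   62,   75,   72,   77,  362, 2130,   37,   24]), array([56, 58, 60, 62, 64, 66, 68, 70, 72, 74, 76, 78, 80, 82, 84, 86, 88,
       90, 92, 94, 96, 98]))
[[-14.97587321  -9.16862065]
 [  1.88101453   0.30921907]
 [ 13.94418401   9.60476859]] 0.09256468556085551
.5575,.0314,.083,-78.9 [0.03 0.04 0.76] [ 0.    -0.001  0.001]
```

send_rows --steps '[{"translation":[0,0,0.3],"delta_rot":[0,0,0],"jaw":1.4},{"translation":[0,0,0.55],"delta_rot":[0,0,0],"jaw":1.4},{"translation":[0,0,0.68],"delta_rot":[0,0,0],"jaw":1.4},{"translation":[0,0,0.68],"delta_rot":[0,0,0],"jaw":1.4},{"translation":[0,0,0.68],"delta_rot":[0,0,0],"jaw":2.2},{"translation":[0,0,0.68],"delta_rot":[0,0,0],"jaw":3},{"translation":[0,0,0.68],"delta_rot":[0,0,0],"jaw":4},{"translation":[0,0,0.68],"delta_rot":[0,0,0],"jaw":4}]'

```text
time: 17.9
tool_pos: [0.5567, 0.0318, 0.0832]
tool_rot: [0.0, 0.995, 0.097, 0.0]
contact_force: [0.8, -1.5, -0.1]
gripper_width: 0.469
grasp_force: 0.0
```

send_rows --steps '[{"translation":[0,0,-1],"delta_rot":[0,0,0],"jaw":4},{"translation":[0,0,-4],"delta_rot":[0,0,0],"jaw":4},{"translation":[0,0,-8],"delta_rot":[0,0,0],"jaw":3},{"translation":[0,0,-10],"delta_rot":[0,0,0],"jaw":2},{"translation":[0,0,-10],"delta_rot":[0,0,0],"jaw":1},{"translation":[0,0,-10],"delta_rot":[0,0,0],"jaw":0.5},{"translation":[0,0,-10],"delta_rot":[0,0,0],"jaw":0.5},{"translation":[0,0,-10],"delta_rot":[0,0,0],"jaw":0.5}]'

```text
time: 18.7
tool_pos: [0.5555, 0.0319, 0.1811]
tool_rot: [-0.0, 0.995, 0.097, -0.002]
contact_force: [-0.3, -0.7, -0.0]
gripper_width: 0.063
grasp_force: 0.0
```

```bash
python3 bed.py; python3 - <<'E'
from m import *
f,w=look("wrist"); np.savez("wrist",px=f["pixels"],w=w); cv2.imwrite("pics/w8.png",f["pixels"])
a=.194; o=np.array([.5575,.031]); q=(w[...,:2]-o)@np.array([[np.cos(a),-np.sin(a)],[np.sin(a),np.cos(a)]])*1000
m=(abs(q[...,0])<35)&(abs(q[...,1])<20)&(w[...,2]>.066)&(w[...,2]<.09)
for t,z in(("top",.083),("all",.066)):
    k=m&(w[...,2]>z); print(t,cv2.minAreaRect(q[k].astype(np.float32)),np.median(w[...,2][k]))
n=(abs(w[...,0]-.477)<.03)&(abs(w[...,1]+.043)<.03)&(w[...,2]>.121)&(w[...,2]<.13); rep("peg",w[n])
E
```

```text
18.75 [0.55564174 0.03189064 0.18129285] 0.05764444885642884
blank rect in bed 1551 ((0.24271392822265625, 0.3309450149536133), (19.592832565307617, 109.58177185058594), 89.88775634765625) z [0.0602 0.0616 0.063 ]
plane [6.00000e-04 1.30000e-03 6.16368e+01]
top ((-1.120732307434082, 0.894495964050293), (21.793346405029297, 29.73224449157715), 89.3163833618164) 0.08561861462861943
all ((-1.2253761291503906, 1.0843687057495117), (43.795570373535156, 21.840200424194336), 0.1637122929096222) 0.0852793502006289
peg 0
```

View pics/w8.png

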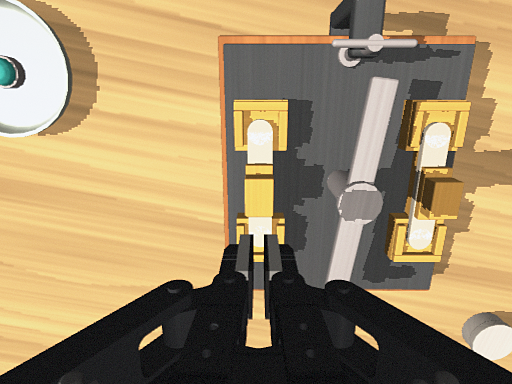

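The block stands 1 mm from the blank's middle and upright, at px (260,192). Next is the keeper: I'll cage the peg between loosely open fingers and sweep it towards +y.

```bash
python3 go.py .4768,-.0435,.175,-66  .4768,-.0435,.118,-66
```

```text
.4768,-.0435,.175,-66 [-9.21  5.87  0.67] [-0.001  0.002 -0.224]
.4768,-.0435,.118,-66 [-9.19  5.87  6.37] [-0.001  0.002 -0.224]
```

send_rows --steps '[{"translation":[-2,1.3,0],"delta_rot":[0,0,-0.07],"jaw":3},{"translation":[-4.5,3,0],"delta_rot":[0,0,-0.15],"jaw":3},{"translation":[-7,4.5,0],"delta_rot":[0,0,-0.224],"jaw":3},{"translation":[-9.2,5.9,0],"delta_rot":[0,0,-0.224],"jaw":3},{"translation":[-9.2,5.9,0],"delta_rot":[0,0,-0.224],"jaw":3},{"translation":[-9.2,5.9,0],"delta_rot":[0,0,-0.224],"jaw":3},{"translation":[-9.2,5.9,0.5],"delta_rot":[0,0,-0.224],"jaw":3},{"translation":[-9.2,5.9,0.5],"delta_rot":[0,0,-0.224],"jaw":3}]'

```text
time: 19.6
tool_pos: [0.4777, -0.0433, 0.1771]
tool_rot: [-0.0, 0.978, 0.208, -0.001]
contact_force: [0.6, -0.1, -1.1]
gripper_width: 0.355
grasp_force: 0.0
```

```bash
python3 - <<'E'
from m import *
f,w=look("wrist"); s=state(); M=R.from_quat(np.roll(s["tool_rot"],-1)).as_matrix()
cv2.imwrite("pics/w9.png",f["pixels"])
L=(w-s["tool_pos"])@M*1000
n=(abs(L[...,0])<20)&(abs(L[...,1])<20)&(w[...,2]>.12)&(w[...,2]<.13); rep("peg",w[n]); print(np.percentile(L[n],[2,50,98],axis=0).round(1) if n.sum() else '')
print(s["time"],s["tool_pos"],s["gripper_width"])
E
python3 go.py .4768,-.0435,.118,-66
```

```text
peg 407 mean [ 0.477  -0.0437  0.1251] z [0.1212 0.1255 0.1264] rect [476.3 -44. ] [13.5 13.5] 82.3
[[-7.7 -5.9 50.6]
 [-0.7 -0.2 51.9]
 [ 4.9  6.2 56.7]]
19.65 [ 0.47780196 -0.04328557  0.17732763] 0.34727723018249484
.4768,-.0435,.118,-66 [-0.09 -0.02  5.93] [-0.001  0.001  0.001]
```

View pics/w9.png

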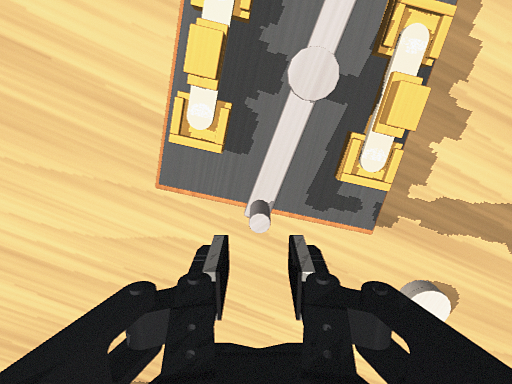

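The peg (px 260,215) is midway between the fingers. Next I'll lower and narrow the jaws.

send_rows --steps '[{"translation":[-0.1,0,1.5],"delta_rot":[0,0,0],"jaw":3},{"translation":[-0.1,0,3],"delta_rot":[0,0,0],"jaw":3},{"translation":[-0.1,0,4.5],"delta_rot":[0,0,0],"jaw":3},{"translation":[-0.1,0,5.4],"delta_rot":[0,0,0],"jaw":3},{"translation":[-0.1,0,5.9],"delta_rot":[0,0,0],"jaw":3},{"translation":[-0.1,0,5.9],"delta_rot":[0,0,0],"jaw":2.6},{"translation":[-0.1,0,5.9],"delta_rot":[0,0,0],"jaw":2.4},{"translation":[-0.1,0,5.9],"delta_rot":[0,0,0],"jaw":2.4}]'

```text
time: 20.45
tool_pos: [0.4774, -0.0444, 0.1199]
tool_rot: [0.0, 0.978, 0.208, 0.001]
contact_force: [-0.4, 0.3, 0.8]
gripper_width: 0.279
grasp_force: 0.0
```

```bash
cat > arc.py <<'E'
# python3 arc.py a0 a1 yaw1 : 8 rows along the peg circle from peg direction a0 to a1 (deg), tool yaw to yaw1
from go import *
a0,a1,y1=map(float,sys.argv[1:]); s=state(); M=R.from_quat(np.roll(s["tool_rot"],-1)).as_matrix()
y0=np.degrees(np.arctan2(M[1,1],M[0,1])); print(s["time"],s["tool_pos"],s["gripper_width"],s["contact_force"].round(1),"yaw",y0,"q6",s["joint_pos"][5])
for k in range(1,9):
    a=np.deg2rad(a0+(a1-a0)*k/8); t,r=go(.571+.095*np.cos(a),-.0377+.095*np.sin(a),.118,y0+(y1-y0)*k/8); print(t.round(1),r.round(2))
E
python3 arc.py 183.6 148 -105
```

```text
20.45 [ 0.47740973 -0.04441855  0.11990331] 0.2793565357752673 [-0.4  0.3  0.8] yaw -66.004085123429 q6 0.9038299816463605
[ 0.2 -0.8  0.2] [ 0.   -0.    0.08]
[ 0.5 -1.5  0.2] [ 0.   -0.    0.17]
[ 0.9 -2.1  0.2] [ 0.   -0.    0.26]
[ 1.4 -2.7  0.2] [ 0.   -0.    0.34]
[ 1.8 -3.2  0.2] [ 0.   -0.    0.42]
[ 2.4 -3.8  0.2] [ 0.   -0.    0.51]
[ 2.9 -4.2  0.2] [ 0.  -0.   0.6]
[ 3.5 -4.7  0.2] [ 0.   -0.    0.68]
```

send_rows --steps '[{"translation":[0.2,-0.8,0.2],"delta_rot":[0,0,0.08],"jaw":2.4},{"translation":[0.5,-1.5,0.2],"delta_rot":[0,0,0.17],"jaw":2.4},{"translation":[0.9,-2.1,0.2],"delta_rot":[0,0,0.26],"jaw":2.4},{"translation":[1.4,-2.7,0.2],"delta_rot":[0,0,0.34],"jaw":2.4},{"translation":[1.8,-3.2,0.2],"delta_rot":[0,0,0.42],"jaw":2.4},{"translation":[2.4,-3.8,0.2],"delta_rot":[0,0,0.51],"jaw":2.4},{"translation":[2.9,-4.2,0.2],"delta_rot":[0,0,0.6],"jaw":2.4},{"translation":[3.5,-4.7,0.2],"delta_rot":[0,0,0.68],"jaw":2.4}]'

```text
time: 21.25
tool_pos: [0.4904, 0.0128, 0.118]
tool_rot: [0.0, 0.991, -0.132, 0.001]
contact_force: [0.7, -1.6, -0.9]
gripper_width: 0.283
grasp_force: 0.3
```

```bash
python3 arc.py 148 112 -145
```

```text
21.25 [0.49043187 0.01284243 0.118001  ] 0.28328533922010335 [ 0.7 -1.6 -0.9] yaw -105.16866595571705 q6 1.7103183099792247
[ 0.2 -0.7  0. ] [ 0.   -0.    0.09]
[ 0.6 -1.4  0. ] [ 0.   -0.    0.17]
[ 0.9 -2.   0. ] [-0.   -0.    0.26]
[ 1.3 -2.7  0. ] [-0.   -0.    0.35]
[ 1.8 -3.2  0. ] [-0.   -0.    0.43]
[ 2.2 -3.8  0. ] [-0.   -0.    0.52]
[ 2.8 -4.3  0. ] [-0.   -0.    0.61]
[ 3.4 -4.8  0. ] [-0.  -0.   0.7]
```

send_rows --steps '[{"translation":[0.2,-0.7,0],"delta_rot":[0,0,0.09],"jaw":2.4},{"translation":[0.6,-1.4,0],"delta_rot":[0,0,0.17],"jaw":2.4},{"translation":[0.9,-2,0],"delta_rot":[0,0,0.26],"jaw":2.4},{"translation":[1.3,-2.7,0],"delta_rot":[0,0,0.35],"jaw":2.4},{"translation":[1.8,-3.2,0],"delta_rot":[0,0,0.43],"jaw":2.4},{"translation":[2.2,-3.8,0],"delta_rot":[0,0,0.52],"jaw":2.4},{"translation":[2.8,-4.3,0],"delta_rot":[0,0,0.61],"jaw":2.4},{"translation":[3.4,-4.8,0],"delta_rot":[0,0,0.7],"jaw":2.4}]'

```text
time: 22.05
tool_pos: [0.5355, 0.0506, 0.1178]
tool_rot: [-0.0, 0.886, -0.464, 0.0]
contact_force: [-0.5, 0.3, -1.0]
gripper_width: 0.289
grasp_force: 0.3
```

```bash
python3 arc.py 112 98 -157
```

```text
22.05 [0.53551851 0.05057766 0.11779767] 0.28866979003488846 [-0.5  0.3 -1. ] yaw -145.2794929433229 q6 2.4915622591821833
[ 0.1 -0.3 -0. ] [-0.   -0.    0.03]
[ 0.2 -0.5 -0. ] [-0.   -0.    0.05]
[ 0.2 -0.8 -0. ] [-0.   -0.    0.08]
[ 0.3 -1.1 -0. ] [-0.  -0.   0.1]
[ 0.4 -1.4 -0. ] [-0.   -0.    0.13]
[ 0.6 -1.6 -0. ] [-0.   -0.    0.15]
[ 0.7 -1.9 -0. ] [-0.   -0.    0.18]
[ 0.8 -2.2 -0. ] [-0.  -0.   0.2]
```

send_rows --steps '[{"translation":[0.1,-0.3,0],"delta_rot":[0,0,0.03],"jaw":2.4},{"translation":[0.2,-0.5,0],"delta_rot":[0,0,0.05],"jaw":2.4},{"translation":[0.2,-0.8,0],"delta_rot":[0,0,0.08],"jaw":2.4},{"translation":[0.3,-1.1,0],"delta_rot":[0,0,0.1],"jaw":2.4},{"translation":[0.4,-1.4,0],"delta_rot":[0,0,0.13],"jaw":2.4},{"translation":[0.6,-1.6,0],"delta_rot":[0,0,0.15],"jaw":2.4},{"translation":[0.7,-1.9,0],"delta_rot":[0,0,0.18],"jaw":2.4},{"translation":[0.8,-2.2,0],"delta_rot":[0,0,0.2],"jaw":2.4}]'

```text
time: 22.85
tool_pos: [0.5578, 0.0564, 0.1172]
tool_rot: [0.0, 0.836, -0.549, 0.0]
contact_force: [-0.5, 0.4, -0.3]
gripper_width: 0.28
grasp_force: 0.3
```

```bash
cat > kp.py <<'E'
from m import *
s=state(); print(s["time"],s["tool_pos"],s["contact_force"].round(1),s["grasp_force"],s["gripper_width"])
for n in ("side","scene","wrist"):
    f,w=look(n); np.savez(n,px=f["pixels"],w=w)
    d=w[...,:2]-np.array([.571,-.0377]); r=np.hypot(d[...,0],d[...,1]); a=np.degrees(np.arctan2(d[...,1],d[...,0]))
    m=(w[...,2]>.092)&(w[...,2]<.1)&(r>.025)&(r<.084)
    p=d[m]
    if len(p)>15:
        # bar's direction: principal axis through the pivot
        e=np.linalg.eigh(p.T@p)[1][:,-1]; print(n,len(p),"bar dir",np.degrees(np.arctan2(e[1],e[0]))%180)
    k=(w[...,2]>.108)&(w[...,2]<.13)&(abs(r-.095)<.012); 
    if k.sum()>4: print(" peg",k.sum(),w[k].mean(0).round(4),np.median(a[k]))
E
python3 kp.py
```

```text
22.85 [0.55781432 0.05636178 0.11723353] [-0.5  0.4 -0.3] 0.27663194574415684 0.2796831309648156
side 24 bar dir 103.17383358320623
 peg 73 [0.5455 0.0582 0.1196] 105.58833702303916
scene 155 bar dir 100.97323311528685
 peg 81 [0.5625 0.0536 0.1207] 97.87647513049177
wrist 4363 bar dir 101.26383926684996
 peg 2305 [0.5582 0.0527 0.1213] 100.06711235920561
```

send_rows --steps '[{"translation":[0.1,-0.15,0],"delta_rot":[0,0,0],"jaw":2.4},{"translation":[0.1,-0.3,0],"delta_rot":[0,0,0],"jaw":2.4},{"translation":[0.1,-0.45,0],"delta_rot":[0,0,0],"jaw":2.4},{"translation":[0.1,-0.55,0],"delta_rot":[0,0,0],"jaw":2.4},{"translation":[0.1,-0.55,0],"delta_rot":[0,0,0],"jaw":2.4},{"translation":[0.1,-0.55,0],"delta_rot":[0,0,0],"jaw":2.4},{"translation":[0.1,-0.55,0],"delta_rot":[0,0,0],"jaw":2.4},{"translation":[0.1,-0.55,0],"delta_rot":[0,0,0],"jaw":2.4}]'

```text
time: 23.8
tool_pos: [0.5592, 0.0565, 0.1166]
tool_rot: [0.004, 0.836, -0.548, -0.004]
contact_force: [-15.2, -6.0, 8.8]
gripper_width: 0.282
grasp_force: 7.9
```

```bash
python3 kp.py
```

```text
23.8 [0.55924776 0.05645875 0.11663725] [-15.2  -6.    8.8] 7.889108061790466 0.2823993850970238
side 16 bar dir 103.66051418952881
 peg 68 [0.5474 0.0584 0.1194] 104.32933313460117
scene 162 bar dir 100.91209364696303
 peg 73 [0.5647 0.0538 0.1199] 96.76928314070844
wrist 4385 bar dir 100.91197187417785
 peg 2301 [0.5596 0.0528 0.1213] 99.4404573129193
```

At the stop (15 N of resistance). Next I'll back off, open slightly and retreat straight up.

send_rows --steps '[{"translation":[0,0.4,0],"delta_rot":[0,0,0],"jaw":2.6},{"translation":[0,0.4,0],"delta_rot":[0,0,0],"jaw":3},{"translation":[0,0.4,0],"delta_rot":[0,0,0],"jaw":3},{"translation":[0,0.4,-1],"delta_rot":[0,0,0],"jaw":3},{"translation":[0,0.4,-3],"delta_rot":[0,0,0],"jaw":3},{"translation":[0,0.4,-6],"delta_rot":[0,0,0],"jaw":3},{"translation":[0,0.4,-10],"delta_rot":[0,0,0],"jaw":3},{"translation":[0,0.4,-14],"delta_rot":[0,0,0],"jaw":3}]'

```text
time: 24.75
tool_pos: [0.5592, 0.0563, 0.2589]
tool_rot: [-0.0, 0.836, -0.548, 0.0]
contact_force: [0.5, 0.5, 0.6]
gripper_width: 0.355
grasp_force: 0.0
```

```bash
python3 kp.py; python3 - <<'E'
from m import *
d=np.load("wrist.npz"); w=d["w"]; cv2.imwrite("pics/w10.png",d["px"])
d=np.load("side.npz"); w=d["w"]; c=d["px"].astype(int)
m=(abs(w[...,0]-.607)<.04)&(abs(w[...,1]-.273)<.04)&(c[...,0]>c[...,2]+40); rep("cab",w[m])
E
```

```text
24.75 [0.55922703 0.05633874 0.25894605] [0.5 0.5 0.6] 0.0 0.35512970104839064
side 65 bar dir 101.51817951259702
 peg 34 [0.55   0.0586 0.1189] 102.39800216915253
scene 161 bar dir 101.25330032680155
 peg 27 [0.5561 0.0532 0.1196] 99.22819767650739
wrist 2310 bar dir 101.0072974013479
 peg 240 [0.5532 0.0542 0.1232] 100.99407306936982
cab 39 mean [0.6033 0.2767 0.0208] z [0.0171 0.0211 0.0242] rect [602.9 275.3] [16.6 20.2] 79.5
```

View pics/w10.png

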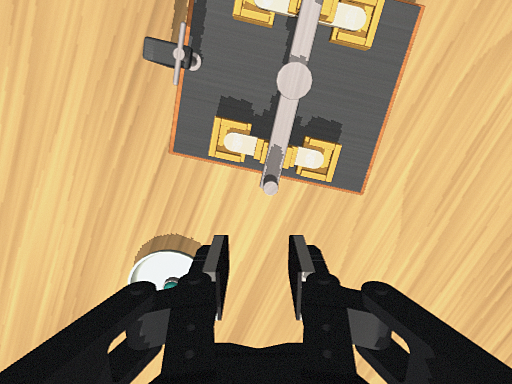

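The keeper is across both blocks (peg at px 270,187), the cabochon is in the dish and the gripper is clear. Handing in.

```bash
python3 -c "
from plant import *
print(job_done())"
```

```text
the job is handed in; nothing more can be done
None
```

The job is handed in, with no verdict returned: the cabochon is stone up in the dish, the blank and block are within about 1.5 mm of the freed bed's centre, the keeper is at its stop across both blocks, and the arm is clear (24.8 s of 69 s used).

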